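Uncover the cutter magazine and advance it one station

ROBOT

A 6-joint arm with a two-finger parallel gripper is mounted at the origin on the work surface. World frame = base frame: x ahead of the robot, y to its left, z up, the work surface at z = 0. Lengths are in m, angles in degrees, forces in N, time in s.
With the tool pointing down it reaches from about 0.25 to 0.725 m from the base axis. Payload 9.7 kg.
Tool frame: the origin (TCP) lies between the finger pads; the fingertips stand bot.tcp_to_tips ahead of it and the grasp point (between the pads) lies 2 mm behind it (bot.tcp_to_tips is the distance from the TCP to the fingertips, in m); z points along the fingers, y is the line along which they close (so a half turn about z gives the same grasp; the last joint's range is limited). The gripper opens to 85 mm and grips with 20 to 120 N. Pads are 22 mm wide; open, the fingers measure 114 mm over their backs; the gripper's body (76 mm by 85 mm) begins 54 mm behind the grasp point. The pads swing forward as they close: fully open they stand 13 mm farther back than shut.
Start: joints at [66.349, 4.979, 10.078, 95.1, 0, 90], TCP at [0.221, 0.504, 0.248] pointing down, gripper open.
Joint ranges: [-179.16, 179.16], [-48.56, 103.87], [-65.8, 70.77], [-126.05, 130.52], [-82.76, 87.17], [-180, 180]. Speed limits (degrees/s): [127.2, 127.2, 147.25, 180, 180, 180].

INTERFACE

Orientations are given as [roll, pitch, yaw] about the fixed x, y, z axes, in that order (R = Rz(yaw) Ry(pitch) Rx(roll)).
In Python, from workcell import sensors, camera, camera_params, bot gives the robot as it stands.
- The arm moves only by the tool apply_moves, never from a script. Its argument "motion" is a list of rows, each an object with "jaw": the opening, from -1 (shut) to 1 (fully open); "xyz": the shift along the tool's x, y, z in mm, a list of three; "twist": the turn about the tool's z in rad. A call has 1 to 5 rows; each row is the pose to reach, as a shift and turn from the pose commanded when the call began, along the tool's axes at that moment; what a row does not reach only later rows make up. A row lasts 1/8 s, in which the tool goes at most 62.5 mm and 10.7 degrees, less where a joint would pass 70% of its speed; a pose out of reach is approached as far as the arm can. A call with a gripper value outside its range is refused whole. The fingers move at their own pace and stop on an object; "grip_force" is the grip in N (left out, the last holds). Time passes only in rows, so rows that repeat a pose let the fingers close. It gives the time, the measured TCP pose, the force, the opening and the grip force at its end, in the units of the state.
- sensors.get_obs(): the state, without advancing time (a new reading comes with each control period).
- camera(name): name is "scene" or "top"; returns (picture, depth): 400x640x3 uint8, red, green, blue; 400x640 float32, m along the optical axis (not along the pixel's ray), 0 where there is no reading.
- camera_params(name): a dict with "mtx" (3x3 intrinsics, pixels), "rvec" (rotation vector, rad) and "tvec" (3), from world to camera coordinates, as OpenCV has them. Camera axes: x right, y down, z forward; pixel columns grow to the right and rows downward; lengths in m; the calibration is good to about 2 mm. A picture is of the moment at which its call begins. camera_params takes no time and is no camera call.
- bot.job_done(): hands the job in; it is judged then, once.
The state is a dict: "time": time; "q": joint angles; "qd": joint speeds; "joint_efforts": joint torques, N m; "ee_pos": TCP position; "tcp_rot": TCP orientation; "wrist_force": force on the tool from outside, world axes, zero at the start; "torque": the same for the moment, N m; "opening": finger opening in m; "grasp_force": force on a finger pad.
Only numpy, scipy, OpenCV 4.12 (cv2) and the standard library are available. Lean on these libraries where they do the work, as an engineer would, in place of code of your own. Each camera call takes 0.05 s, during which the arm holds its last target. There are 200 camera calls.

TASK

Pry open the smoked dust cover of the cutter magazine with the thin blade tool under its yellow lip (keep the fingers off the cover) and swing it back until it stands upright or beyond, then lay the blade down on the blue mat again without dropping it. Then advance the magazine by one station: swing the sprung lever by its red knob until you feel it run up against its hidden stop, press it firmly there for a moment without forcing it, and let it go back home. Do not touch the rotor or its cutters, and leave the other things on the bench where they are.

Things in the scene. Friction and masses are not known exactly. Their poses are not given: they have to be found in the camera images.
- magazine: Cutter magazine, fixed to the bench: a grey bed 170 (x) by 200 (y) by 35 mm high; origin at the centre of its underside. Under the cover are a rotor with 6 standing cutters and a lever; both turn about one upright axis at x=+25, y=+25 mm in this frame. Yaw varies.
- cover (a joint): Opening angle of the smoked clear dust cover (rad): 0 shut, 1.57 upright, 1.9 its limit. A shell 160 (x) by 164 (y) by 62 mm high, open underneath, walls 4 mm; hinge along the bed's x at y=+90 mm, z=43 mm. It swings up and over to the bed's +y side; a stiff friction hinge holds it wherever it is left (about 2 N at the lip moves it).
- cover_lip (a point): Middle of the outer lower edge of the cover's yellow lip. The lip is 100 (along bed x) by 22 (along bed y) by 4 mm thick, sticks out to the bed's -y side level with the bottom rim, and ends at y=-96 mm of the bed when shut. Shut, its underside is 8 mm above the bed's top face (a slot 8 mm high; bed edge at y=-100 mm).
- cover_hinge (a point): Middle of the cover's hinge line.
- blade: Thin blade tool (loose, 70 g): black rubber handle 95 long by 16 wide by 22 mm high, from x=-95 to x=0, then a steel blade 18 wide by 2.5 mm thick (ferrule to x=7 mm) out to x=+75 mm, its mid-plane 11.5 mm above the underside. Origin on the underside where handle meets blade; x points along the blade.
- blade_grip (a point): Place to grip the handle, 30 mm behind the blade's root, at mid-height.
- blade_tip (a point): Tip of the blade, at mid-thickness.
- mat: Blue mat, fixed, 150 (x) by 250 (y) by 3 mm thick; origin at the centre of its underside. The blade starts on it and must finally lie on it, handle root within 70 mm (x) and 100 mm (y) of its centre.
- lever (a joint): Angle of the sprung advance lever (rad), 0 at home, anticlockwise from above; spring force 1 to 4 N at the knob. Its stop is hidden inside the bed and varies (0.75 to 1.15 rad): it can only be felt, as a sudden rise of force. At home the arm points at -150 degrees of yaw in the bed frame. Flat arm 10 mm wide, top 48 mm above the bench.
- lever_knob (a point): Centre of the top of the lever's red knob: an upright cylinder of 16 mm diameter, from 48 to 85 mm above the bench, 80 mm from the lever's axis.
- rotor (a joint): Angle of the magazine's rotor (rad), anticlockwise from above; starts between 0 and 0.25, and at the stop it has the lever's angle. Black disc of 70 mm diameter, from 50 to 62 mm above the bench, with 6 cutters up to 92 mm. A stiff hinge keeps it where it is left. A dog on the lever pushes the rotor's orange tooth along as the lever swings; when the lever goes back the rotor stays.
- rotor_tooth (a point): Outer end of the orange tooth on the rotor's rim, 50 mm from the axis, 55 mm above the bench.
- rack_clear: Bystander: clear block 92 by 132 mm with standing cutters, 68 mm high.
- rack_black: Bystander: black block 92 by 112 mm with standing cutters, 68 mm high.
- caliper: Bystander: digital caliper 200 mm long (along y), 12 mm high.
- gauge_case: Bystander: closed wooden gauge case 100 by 140 by 41 mm.
- ring_gauge: Bystander: steel ring gauge, 64 mm outside diameter, 22 mm high.
- cleaner: Bystander: white cleaner bottle, 52 mm diameter, 140 mm high.
- mouse: Bystander: black computer mouse 100 by 58 by 34 mm.
Things that resemble listed ones, but are neither listed nor needed, are in the scene too. Several things look just like the blade: the one meant starts farthest to the robot's left.

How it is judged:
By the outcome, as a careful person would: the job done as asked, in the order asked, and still so for the second after the job is handed in, with the robot touching nothing.
It also fails if it takes over 69 s, if anything falls off the work surface, if the arm or the gripper's body presses on something with over 40 N, if the wrist force passes 120 N, or if a joint passes its speed limit or range.

## Working session

There is one attempt and no reset: what is moved stays moved. The work goes in short steps, Python scripts to look and compute and a tool call to move; the robot and the scene stay as the last step left them, time stands still between calls to the robot, and variables do not carry over. Pictures are saved under pics/ and viewed, at most 14 in all, crops included, and the job is handed in when it is done.

Besides the shell and the picture viewer there is one more tool, called after "Emit:" as name([rows], argument=value, ...), one row to a line, values as JSON. apply_moves: Moves the arm, as the interface text tells. Its arguments: {"type":"object","properties":{"motion":{"type":"array","items":{"type":"object","properties":{"jaw":{"type":"number"},"xyz":{"type":"array","items":{"type":"number"}},"twist":{"type":"number"}}}},"grip_force":{"type":"number"}},"required":["motion"]}

```bash
mkdir -p pics; ls; python3 - <<'E'
from workcell import sensors,camera,camera_params,bot
import cv2,numpy as np
print(sensors.get_obs(),bot.tcp_to_tips)
for n in("scene","top"):
    p,d=camera(n);np.savez(f"pics/{n}0.npz",p=p,d=d);cv2.imwrite(f"pics/{n}0.png",p[:,:,::-1]);c=camera_params(n);print(c)
    R=cv2.Rodrigues(np.array(c["rvec"]))[0];print(-R.T@np.array(c["tvec"]).ravel())
E
```

```text
pics
{'time': 0.0, 'q': array([6.63471763e+01, 5.01324252e+00, 1.00328245e+01, 9.51026830e+01,
       1.34049672e-03, 8.99994127e+01]), 'qd': array([-0.0820771 ,  0.02134157, -0.01134808,  0.05277943,  0.03485942,
        0.00096483]), 'joint_efforts': array([ 5.30113412e-04, -5.20384347e+01,  4.64808261e+01,  1.61748257e-02,
        4.29493309e-05,  1.40380183e-05]), 'ee_pos': array([0.22055634, 0.50358315, 0.24754794]), 'tcp_rot': array([-1.79916899e+02, -1.34134709e-03,  1.56347762e+02]), 'wrist_force': array([-1.2277612 , -0.18462395, -0.82262009]), 'torque': array([ 0.02062192, -0.00621307, -0.01033306]), 'grasp_force': 0.0, 'opening': 0.08527092698009879} 0.017
{'mtx': array([[451.95705359,   0.        , 322.70070922],
       [  0.        , 451.95705359, 191.13692677],
       [  0.        ,   0.        ,   1.        ]]), 'rvec': array([ 1.41815553,  1.90528351, -0.99577923]), 'tvec': array([ 0.20225622, -0.21291006,  1.81468044])}
[1.6059186  0.26244925 0.85524805]
{'mtx': array([[408.84142904,   0.        , 318.5963353 ],
       [  0.        , 408.84142904, 196.64158358],
       [  0.        ,   0.        ,   1.        ]]), 'rvec': array([ 2.13200007, -2.14946254,  0.17585029]), 'tvec': array([-0.05739929,  0.55614619,  1.39126885])}
[ 0.3282311  -0.05408176  1.46204028]
```

View pics/scene0.png

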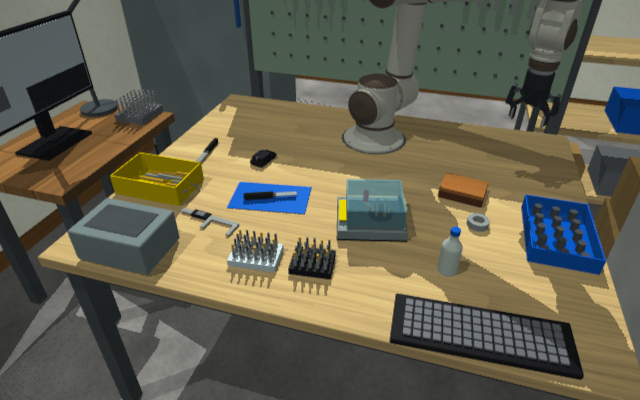

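View pics/top0.png

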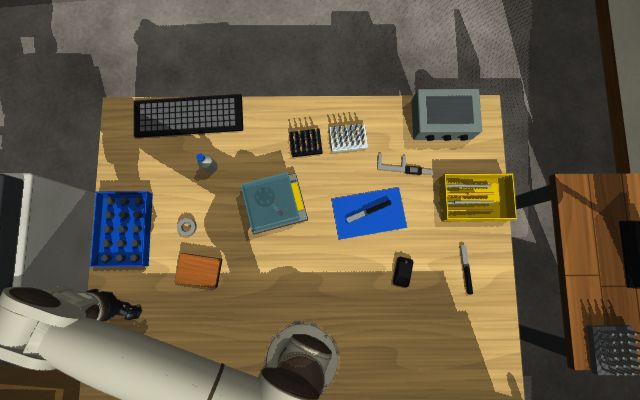

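The top view has world +x up and +y left. It shows the magazine near (272,203) with its yellow lip at (297,195), facing -y. The blade lies on the blue mat near (368,210) with its tip towards the magazine. A lookalike is at (466,268), further to the right. Next I'll measure these.

```bash
cat > h.py <<'E'
import cv2,numpy as np
from workcell import sensors,camera,camera_params,bot
def RT(n):
    c=camera_params(n);return np.array(c["mtx"]),cv2.Rodrigues(np.array(c["rvec"]))[0],np.array(c["tvec"]).ravel()
def ray(n,uv,z):
    K,R,t=RT(n);uv=np.atleast_2d(uv).astype(float)
    d=(np.linalg.inv(K)@np.c_[uv,np.ones(len(uv))].T).T@R;o=-R.T@t
    return o+d*((z-o[2])/d[:,2])[:,None]
def cloud(n,d):
    K,R,t=RT(n);v,u=np.mgrid[:400,:640]
    p=np.stack([(u-K[0,2])/K[0,0]*d,(v-K[1,2])/K[1,1]*d,d],-1)
    return (p-t)@R
def proj(n,P):
    K,R,t=RT(n);p=(np.atleast_2d(P)@R.T+t)@K.T;return p[:,:2]/p[:,2:]
def big(m):
    n,l,s,c=cv2.connectedComponentsWithStats(m.astype(np.uint8));return l==1+np.argmax(s[1:,4])
def rect(n,m,z):
    v,u=np.nonzero(m);P=ray(n,np.c_[u,v],z)[:,:2]
    h=cv2.minAreaRect((P*1000).astype(np.float32));return h
E
python3 - <<'E'
from h import *
for n in("top","scene"):
    f=np.load(f"pics/{n}0.npz");p,d=f["p"],f["d"];hsv=cv2.cvtColor(p,cv2.COLOR_RGB2HSV);C=cloud(n,d)
    H,S,V=hsv[...,0],hsv[...,1],hsv[...,2]
    X,Y,Z=C[...,0],C[...,1],C[...,2]
    roi=(X>0.15)&(X<.6)&(Y>-.42)&(Y<.27)
    mat=big((H>105)&(H<125)&(S>150)&(V>80)&roi); 
    hull=cv2.convexHull(np.argwhere(mat)[:,::-1].astype(np.int32))
    mm=np.zeros(mat.shape,np.uint8);cv2.fillConvexPoly(mm,hull,1)
    print(n,"mat",rect(n,mat,.003))
    inn=cv2.erode(mm,np.ones((3,3)))>0
    hd=big(inn&(V<60)&(S<140)); st=big(inn&(S<90)&(V>90))
    for nm,m,z in(("handle",hd,.022),("steel",st,.0155)):
        print(nm,m.sum(),rect(n,m,z),np.percentile(Z[m],[5,50,95]))
    yl=(H>24)&(H<33)&(S>190)&(V>120)&(Y>-.1)&(Y<.2)&(X>.2)&(X<.5);yl=big(yl)
    print("lip",yl.sum(),rect(n,yl,.047),np.percentile(Z[yl],[5,50,95]))
    k=(Y>-.05)&(Y<.25)&(X>.2)&(X<.5)
    for lo,hi in((.030,.038),(.1,.112)):
        m=k&(Z>lo)&(Z<hi);print("bed/top",lo,m.sum(), cv2.minAreaRect((C[m][:,:2]*1000).astype(np.float32)))
p=np.load("pics/top0.npz")["p"];a=cv2.resize(p[150:260,225:425],None,fx=4,fy=4,interpolation=cv2.INTER_CUBIC);cv2.imwrite("pics/c1.png",a[:,:,::-1])
E
```

```text
top mat ((502.86004638671875, -241.5968017578125), (147.91062927246094, 247.4759521484375), 9.341740608215332)
handle 100 ((521.2237548828125, -272.64752197265625), (13.069096565246582, 93.37681579589844), 22.68602180480957) [0.01907978 0.02491068 0.02973854]
steel 92 ((487.9140319824219, -192.52389526367188), (17.246347427368164, 66.18395233154297), 22.724994659423828) [0.01096542 0.01558855 0.02124344]
lip 1 ((632.825439453125, -527.9918212890625), (0.0, 0.0), 0.0) [1.46204028 1.46204028 1.46204028]
bed/top 0.03 134 ((466.5946350097656, 78.44554138183594), (24.991931915283203, 200.0806121826172), 15.498930931091309)
bed/top 0.1 607 ((469.4617004394531, 92.71544647216797), (60.487579345703125, 170.22923278808594), 0.25636863708496094)
scene mat ((502.7394714355469, -239.7167510986328), (147.3216552734375, 246.13388061523438), 9.476364135742188)
handle 168 ((529.4352416992188, -268.2569274902344), (33.883750915527344, 91.65147399902344), 24.55017852783203) [0.01037831 0.02088452 0.02640826]
steel 72 ((488.4347229003906, -195.4519805908203), (16.99117660522461, 68.8883056640625), 16.899700164794922) [0.01235369 0.01557117 0.01879515]Traceback (most recent call last):
  File "<stdin>", line 15, in <module>
  File "h.py", line 16, in big
    n,l,s,c=cv2.connectedComponentsWithStats(m.astype(np.uint8));return l==1+np.argmax(s[1:,4])
                                                                             ~~~~~~~~~^^^^^^^^^
    return _wrapfunc(a, 'argmax', axis=axis, out=out, **kwds)
    return bound(*args, **kwds)
ValueError: attempt to get argmax of an empty sequence
```

```bash
python3 - <<'E'
from h import *
for n in("top","scene"):
    f=np.load(f"pics/{n}0.npz");p,d=f["p"],f["d"];hsv=cv2.cvtColor(p,cv2.COLOR_RGB2HSV);C=cloud(n,d)
    H,S,V=hsv[...,0].astype(int),hsv[...,1],hsv[...,2]
    X,Y,Z=C[...,0],C[...,1],C[...,2]
    k=(Y>-.1)&(Y<.25)&(X>.3)&(X<.65)
    yl=big((H>22)&(H<34)&(S>180)&(V>100)&k)
    print(n,"lip",yl.sum(),rect(n,yl,.047),np.percentile(Z[yl],[5,50,95]))
    for lo,hi in((.027,.04),(.098,.112)):
        m=big(k&(Z>lo)&(Z<hi));print("bed/top",lo,m.sum(), cv2.minAreaRect((C[m][:,:2]*1000).astype(np.float32)))
        if lo>.09: print(" ray",rect(n,m,.105))
p=np.load("pics/top0.npz")["p"];a=cv2.resize(p[150:260,225:425],None,fx=4,fy=4,interpolation=cv2.INTER_CUBIC);cv2.imwrite("pics/c1.png",a[:,:,::-1])
E
```

```text
top lip 173 ((558.29931640625, 14.194751739501953), (100.0046615600586, 21.321828842163086), 13.89379596710205) [0.041311   0.04668573 0.05273857]
bed/top 0.027 170 ((472.1896667480469, 79.97694396972656), (36.001258850097656, 200.0693817138672), 15.172226905822754)
bed/top 0.098 2286 ((535.6906127929688, 104.69534301757812), (161.0301971435547, 164.3262176513672), 14.499966621398926)
 ray ((535.509765625, 104.457763671875), (161.0354461669922, 164.0742645263672), 14.380696296691895)
scene lip 147 ((559.1746215820312, 16.064434051513672), (99.20762634277344, 20.282325744628906), 14.850297927856445) [0.04404918 0.04683107 0.04954168]
bed/top 0.027 573 ((540.8363037109375, 98.0692367553711), (172.44419860839844, 199.78355407714844), 14.748522758483887)
bed/top 0.098 1914 ((534.38671875, 105.44761657714844), (168.57595825195312, 162.54278564453125), 14.101221084594727)
 ray ((540.8176879882812, 107.22517395019531), (172.94668579101562, 162.59103393554688), 14.016772270202637)
```

View pics/c1.png

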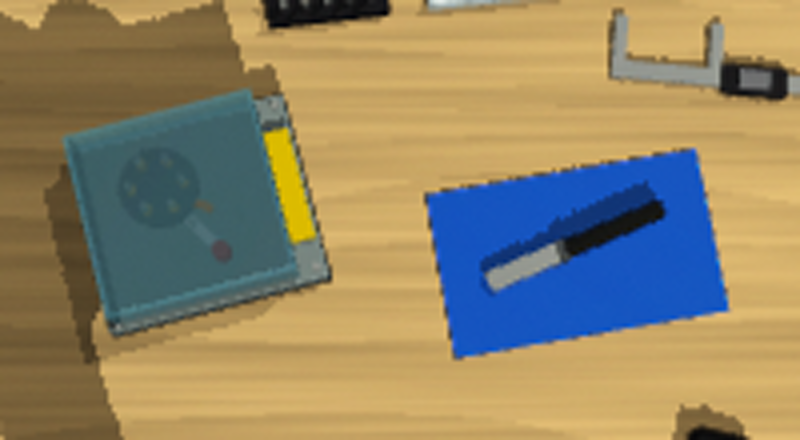

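The crop shows the lip at (290,185), the rotor at (160,188) and the red knob at (222,250). The blade runs from about (660,210) to its tip at (487,280). The measured sizes agree with those given: lip 100x21, cover 161x164, and bed yaw 14.4° with its origin near (538,97).

```bash
cat >> h.py <<'E'
from scipy.spatial.transform import Rotation as Ro
O=np.array([538.5,97.3]);PSI=14.4
def bed(x,y):
    a=np.radians(PSI);return O+np.array([x*np.cos(a)-y*np.sin(a),x*np.sin(a)+y*np.cos(a)])
def go(*targets):
    """print tool shifts (mm) and twist to reach world targets (x,y,z mm, yaw deg)"""
    s=sensors.get_obs();R=Ro.from_euler("xyz",s["tcp_rot"],degrees=True);p=s["ee_pos"]*1000;yaw=s["tcp_rot"][2]
    print("t",round(s["time"],2),"p",p.round(1),"rot",s["tcp_rot"].round(1),"F",s["wrist_force"].round(1),"open",round(s["opening"]*1000,1),"q",s["q"].round(0))
    for x,y,z,w in targets:
        tw=(yaw-w+180)%360-180
        print((x,y,z,w),"->",R.inv().apply(np.array([x,y,z])-p).round(1),"twist",np.radians(tw).round(3))
E
python3 - <<'E'
from h import *
go((515,-257,130,112.7))
n="top"
print("knob exp",bed(-44.3,-15),"seen",ray(n,[[225+222.5/4,150+250/4]],.085))
E
```

```text
t 0.1 p [220.6 503.6 247.7] rot [-179.9    0.   156.3] F [-0.8 -0.9  0.7] open 85.6 q [66.  5. 10. 95. -0. 90.]
(515, -257, 130, 112.7) -> [-574.9 -578.5  118.3] twist 0.762
knob exp [499.32211427  71.75429058] seen [[0.49573439 0.06742908 0.085     ]]
```

Emit:
apply_moves([
  {"jaw": 1,"xyz": [-575,-578,118],"twist": 0.762},
  {"jaw": 1,"xyz": [-575,-578,118],"twist": 0.762},
  {"jaw": 1,"xyz": [-575,-578,118],"twist": 0.762},
  {"jaw": 1,"xyz": [-575,-578,118],"twist": 0.762},
  {"jaw": 1,"xyz": [-575,-578,118],"twist": 0.762},
], grip_force=80)

```text
time: 0.72
ee_pos: [0.3326, 0.2136, 0.203]
tcp_rot: [180.0, 0.0, 112.6]
wrist_force: [1.5, 0.7, -0.6]
opening: 0.0856
grasp_force: 0.0
```

```bash
python3 -c "
from h import *
go((515,-257,130,112.7))"
```

```text
t 0.72 p [332.6 213.6 203. ] rot [180.    0.  112.6] F [ 1.5  0.7 -0.6] open 85.6 q [ 33. -17. -15.  92.  -0. 100.]
(515, -257, 130, 112.7) -> [-504.6  -12.1   73.1] twist -0.003
```

Emit:
apply_moves([
  {"jaw": 1,"xyz": [-504.6,-12,73],"twist": 0},
  {"jaw": 1,"xyz": [-504.6,-12,73],"twist": 0},
  {"jaw": 1,"xyz": [-504.6,-12,73],"twist": 0},
  {"jaw": 1,"xyz": [-504.6,-12,73],"twist": 0},
  {"jaw": 1,"xyz": [-504.6,-12,73],"twist": 0},
])

```text
time: 1.35
ee_pos: [0.4452, -0.0748, 0.1584]
tcp_rot: [180.0, 0.0, 112.7]
wrist_force: [1.7, 0.4, -0.0]
opening: 0.0855
grasp_force: 0.0
```

```bash
python3 -c "
from h import *
go((515,-257,130,112.7),(515,-257,60,112.7))"
```

```text
t 1.35 p [445.2 -74.8 158.4] rot [180.    0.  112.7] F [ 1.7  0.4 -0. ] open 85.5 q [-10.  -9. -14.  86.   0.  58.]
(515, -257, 130, 112.7) -> [-195.    -5.8   28.4] twist -0.001
(515, -257, 60, 112.7) -> [-195.    -5.8   98.4] twist -0.001
```

Emit:
apply_moves([
  {"jaw": 1,"xyz": [-195,-5.8,60],"twist": 0},
  {"jaw": 1,"xyz": [-195,-5.8,60],"twist": 0},
  {"jaw": 1,"xyz": [-195,-5.8,60],"twist": 0},
  {"jaw": 1,"xyz": [-195,-5.8,60],"twist": 0},
  {"jaw": 1,"xyz": [-195,-5.8,98],"twist": 0},
])

```text
time: 1.98
ee_pos: [0.5162, -0.2564, 0.062]
tcp_rot: [179.9, 0.1, 112.6]
wrist_force: [0.8, -0.8, -0.5]
opening: 0.0857
grasp_force: 0.0
```

```bash
python3 - <<'E'
from h import *
go((515,-257,22,112.7))
p,d=camera("top");p2,_=camera("scene")
a=cv2.resize(p[160:250,300:430],None,fx=4,fy=4,interpolation=cv2.INTER_CUBIC);b=cv2.resize(p2[160:230,200:330],(520,280),interpolation=cv2.INTER_CUBIC)
cv2.imwrite("pics/c2.png",np.vstack([a,b[:230]])[:,:,::-1])
E
```

```text
t 1.98 p [ 516.2 -256.4   62. ] rot [1.799e+02 1.000e-01 1.126e+02] F [ 0.8 -0.8 -0.5] open 85.7 q [-26.   9.  -6.  75.   0.  41.]
(515, -257, 22, 112.7) -> [-0.  -1.4 40. ] twist -0.002
```

View pics/c2.png

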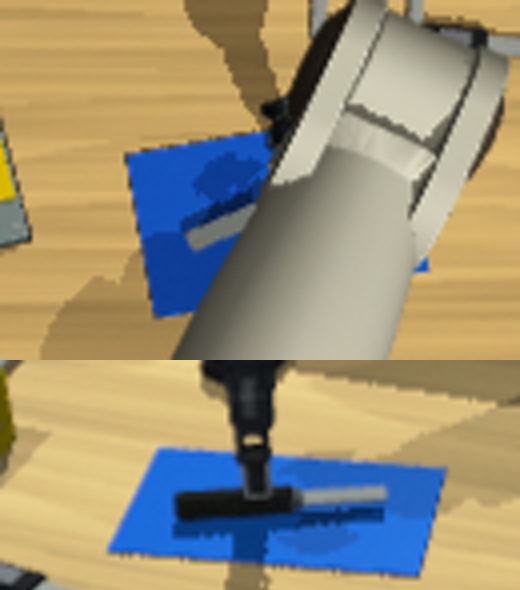

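The arm hides part of the top view (upper panel). The scene view (lower panel) shows the gripper straddling the handle at about (258,490), near the grip point. Next I'll descend and close.

Emit:
apply_moves([
  {"jaw": 1,"xyz": [0,0,41],"twist": 0},
  {"jaw": 1,"xyz": [0,0,41],"twist": 0},
  {"jaw": 1,"xyz": [0,0,41],"twist": 0},
  {"jaw": -1,"xyz": [0,0,41],"twist": 0},
  {"jaw": -1,"xyz": [0,0,41],"twist": 0},
], grip_force=80)

```text
time: 2.7
ee_pos: [0.5154, -0.255, 0.0211]
tcp_rot: [179.9, 0.1, 112.7]
wrist_force: [-0.4, -0.7, -0.5]
opening: 0.0514
grasp_force: 0.0
```

Emit:
apply_moves([
  {"jaw": -1,"xyz": [0,0,0],"twist": 0},
  {"jaw": -1,"xyz": [0,0,0],"twist": 0},
  {"jaw": -1,"xyz": [0,0,0],"twist": 0},
  {"jaw": -1,"xyz": [0,0,0],"twist": 0},
  {"jaw": -1,"xyz": [0,0,0],"twist": 0},
])

```text
time: 3.32
ee_pos: [0.5152, -0.255, 0.0206]
tcp_rot: [180.0, 0.0, 112.7]
wrist_force: [-0.3, 0.2, 5.6]
opening: 0.0145
grasp_force: 80.5
```

```bash
python3 - <<'E'
from h import *
x,y=bed(0,-240);go((x,y,60,104.4))
E
```

```text
t 3.33 p [ 515.2 -255.    20.6] rot [180.    0.  112.7] F [-0.3  0.2  5.6] open 14.5 q [-26.  10. -10.  70.   0.  41.]
(np.float64(598.1855729195652), np.float64(-135.15995867087145), 60, 104.4) -> [ 78.5 122.8 -39.4] twist 0.145
```

Emit:
apply_moves([
  {"jaw": -1,"xyz": [0,0,-20],"twist": 0},
  {"jaw": -1,"xyz": [0,0,-40],"twist": 0},
  {"jaw": -1,"xyz": [40,60,-40],"twist": 0.07},
  {"jaw": -1,"xyz": [78.5,122.8,-40],"twist": 0.145},
  {"jaw": -1,"xyz": [78.5,122.8,-40],"twist": 0.145},
])

```text
time: 3.95
ee_pos: [0.5991, -0.1324, 0.0595]
tcp_rot: [-180.0, -0.0, 104.5]
wrist_force: [-0.5, -0.4, -0.6]
opening: 0.0141
grasp_force: 78.5
```

```bash
python3 - <<'E'
from h import *
x,y=bed(0,-220);go((x,y,45,104.4))
for n in("top","scene"):
    p,d=camera(n);np.savez(f"pics/{n}1.npz",p=p,d=d)
p=np.load("pics/top1.npz")["p"];q=np.load("pics/scene1.npz")["p"]
a=cv2.resize(p[140:240,230:370],(700,300*5//3//1),interpolation=cv2.INTER_CUBIC)[:290]
b=cv2.resize(q[160:260,260:420],(640,400),interpolation=cv2.INTER_CUBIC)
a=cv2.resize(p[150:220,240:370],(650,350)[::1],interpolation=cv2.INTER_CUBIC)[:,:640]
cv2.imwrite("pics/c3.png",np.vstack([a[:290],b[:300]])[:,:,::-1])
e=sensors.get_obs()["ee_pos"];dr=np.array([np.cos(np.radians(104.4)),np.sin(np.radians(104.4)),0])
t=e+dr*.103;t[2]=.0145+.040
print("tip exp",t,[proj(n,t) for n in("top","scene")])
E
```

```text
t 3.95 p [ 599.1 -132.4   59.5] rot [-180.    -0.   104.5] F [-0.5 -0.4 -0.6] open 14.1 q [-12.  14.  -0.  75.   0.  63.]
(np.float64(593.211775176268), np.float64(-115.78829544829883), 45, 104.4) -> [17.5 -1.5 14.5] twist 0.002
tip exp [ 0.57290264 -0.03356832  0.0545    ] [array([[310.44785749, 191.37603519]]), array([[325.10255396, 207.41283868]])]
```

View pics/c3.png

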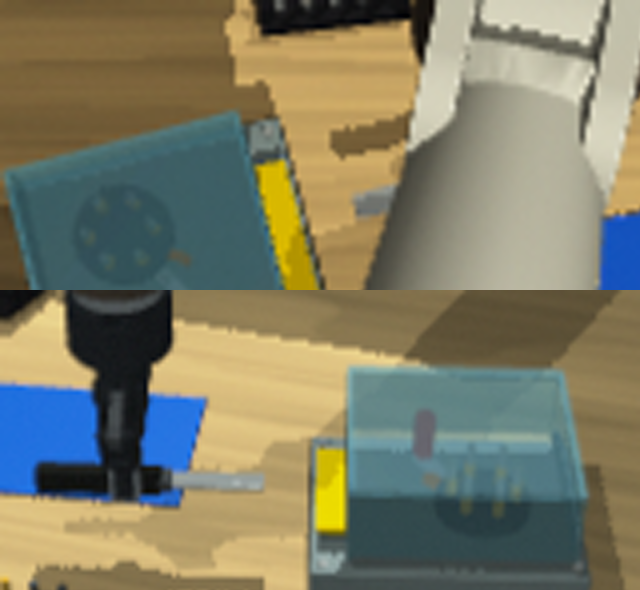

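The scene view shows the blade level, with its tip at (325.8,208) in full-image pixels. The top view has it at (311,190). Both match the prediction within 1 px, so I'll move to slot height and insert.

Emit:
apply_moves([
  {"jaw": -1,"xyz": [17.5,-1.5,14.5],"twist": 0.002},
  {"jaw": -1,"xyz": [17.5,-1.5,14.5],"twist": 0.002},
  {"jaw": -1,"xyz": [17.5,-1.5,14.5],"twist": 0.002},
  {"jaw": -1,"xyz": [17.5,-1.5,14.5],"twist": 0.002},
])

```text
time: 4.55
ee_pos: [0.5923, -0.1194, 0.046]
tcp_rot: [180.0, 0.0, 104.2]
wrist_force: [-0.6, -0.4, -0.2]
opening: 0.0141
grasp_force: 78.5
```

```bash
python3 - <<'E'
from h import *
go(*[(*bed(0,b),45,104.4) for b in(-203,-183,-181)])
E
```

```text
t 4.55 p [ 592.3 -119.4   46. ] rot [180.    0.  104.2] F [-0.6 -0.4 -0.2] open 14.1 q [-11.  13.  -3.  74.  -0.  64.]
(np.float64(588.9840470944655), np.float64(-99.32238170911212), 45, 104.4) -> [20.3  1.8  1. ] twist -0.003
(np.float64(584.0102493511685), np.float64(-79.95071848653949), 45, 104.4) -> [40.3  1.7  0.9] twist -0.003
(np.float64(583.5128695768387), np.float64(-78.01355216428222), 45, 104.4) -> [42.3  1.7  0.9] twist -0.003
```

Emit:
apply_moves([
  {"jaw": -1,"xyz": [10,0,0],"twist": 0},
  {"jaw": -1,"xyz": [20,0,0],"twist": 0},
  {"jaw": -1,"xyz": [30,0,0],"twist": 0},
  {"jaw": -1,"xyz": [38,0,0],"twist": 0},
  {"jaw": -1,"xyz": [38,0,0],"twist": 0},
])

```text
time: 5.18
ee_pos: [0.5826, -0.0808, 0.0454]
tcp_rot: [180.0, -0.0, 104.3]
wrist_force: [-0.0, -0.3, -1.3]
opening: 0.014
grasp_force: 78.5
```

```bash
cat >> h.py <<'E'
def bp():
    p=sensors.get_obs()["ee_pos"]*1000;a=np.radians(-PSI);v=p[:2]-O
    return np.array([v[0]*np.cos(a)-v[1]*np.sin(a),v[0]*np.sin(a)+v[1]*np.cos(a),p[2]]).round(1)
E
python3 - <<'E'
from h import *
print(bp());go((*bed(0,-183),45,104.4))
# arc: tip at radius r on underside, hinge y=90,z=43 ; TCP = tip -103 in y, TCP z = tipmid+6
b0=bp()
for th in(.1,.2,.3,.4,.5,.6,.7,.8,.9,1.0,1.1,1.2,1.3,1.4,1.5,1.6,1.7,1.75):
    r=172;y=90-r*np.cos(th)-103;z=43+r*np.sin(th)-1.3+6
    print(th,round(y+183-1,1),round(z-45,1))
E
```

```text
[  -1.6 -183.5   45.4]
t 5.17 p [582.6 -80.8  45.4] rot [180.   -0.  104.3] F [-0.  -0.3 -1.3] open 14.0 q [-8. 11. -6. 73.  0. 68.]
(np.float64(584.0102493511685), np.float64(-79.95071848653949), 45, 104.4) -> [0.5 1.6 0.4] twist -0.001
0.1 -2.1 19.9
0.2 0.4 36.9
0.3 4.7 53.5
0.4 10.6 69.7
0.5 18.1 85.2
0.6 27.0 99.8
0.7 37.4 113.5
0.8 49.2 126.1
0.9 62.1 137.4
1.0 76.1 147.4
1.1 91.0 156.0
1.2 106.7 163.0
1.3 123.0 168.4
1.4 139.8 172.2
1.5 156.8 174.3
1.6 174.0 174.6
1.7 191.2 173.3
1.75 199.7 171.9
```

Emit:
apply_moves([
  {"jaw": -1,"xyz": [0,0,-8],"twist": 0},
  {"jaw": -1,"xyz": [0,0,-16],"twist": 0},
  {"jaw": -1,"xyz": [0,0,-24],"twist": 0},
  {"jaw": -1,"xyz": [1,0,-32],"twist": 0},
  {"jaw": -1,"xyz": [2,0,-40],"twist": 0},
])

```text
time: 5.8
ee_pos: [0.5822, -0.0797, 0.0859]
tcp_rot: [180.0, 0.0, 104.3]
wrist_force: [0.2, 0.6, -2.7]
opening: 0.0145
grasp_force: 78.2
```

```bash
python3 - <<'E'
from h import *
print(bp());go()
p,d=camera("scene");b=cv2.resize(p[140:250,240:420],(720,440),interpolation=cv2.INTER_CUBIC)
cv2.imwrite("pics/c4.png",b[:,:,::-1])
E
```

```text
[  -1.7 -182.3   85.9]
t 5.8 p [582.2 -79.7  85.9] rot [180.    0.  104.3] F [ 0.2  0.6 -2.7] open 14.5 q [-8. 10. -2. 78. -0. 68.]
```

View pics/c4.png

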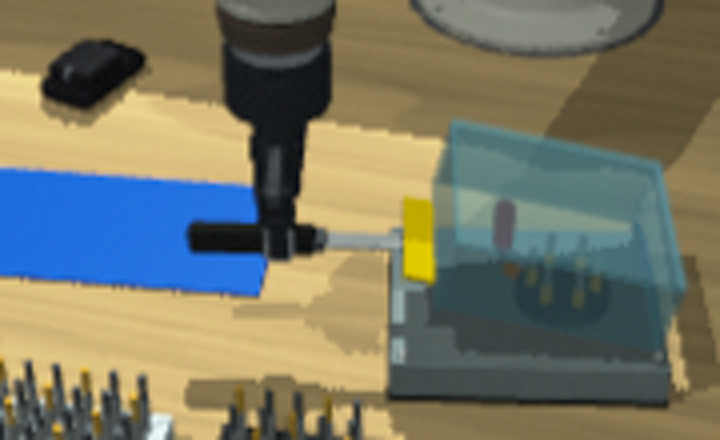

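The crop shows the blade tip under the yellow lip at (405,240) and the cover tilted up, with nothing else touching it. I'll continue along the arc.

Emit:
apply_moves([
  {"jaw": -1,"xyz": [3,0,-13.5],"twist": 0},
  {"jaw": -1,"xyz": [9,0,-29.5],"twist": 0},
  {"jaw": -1,"xyz": [16.5,0,-45],"twist": 0},
  {"jaw": -1,"xyz": [25.5,0,-60],"twist": 0},
  {"jaw": -1,"xyz": [36,0,-73.5],"twist": 0},
])

```text
time: 6.48
ee_pos: [0.5733, -0.0441, 0.1602]
tcp_rot: [180.0, 0.0, 104.3]
wrist_force: [-0.0, -1.2, -0.8]
opening: 0.0142
grasp_force: 78.4
```

```bash
python3 - <<'E'
from h import *
print(bp()-[0,-182,45]);go()
E
```

```text
[ -1.5  36.3 115.2]
t 6.47 p [573.3 -44.1 160.2] rot [180.    0.  104.3] F [-0.  -1.2 -0.8] open 14.2 q [-4.  7.  3. 86. -0. 71.]
```

Emit:
apply_moves([
  {"jaw": -1,"xyz": [12,0,-12],"twist": 0},
  {"jaw": -1,"xyz": [25,0,-23],"twist": 0},
  {"jaw": -1,"xyz": [39,0,-33],"twist": 0},
  {"jaw": -1,"xyz": [54,0,-41.5],"twist": 0},
  {"jaw": -1,"xyz": [69.5,0,-48.5],"twist": 0},
])

```text
time: 7.1
ee_pos: [0.5559, 0.0237, 0.2078]
tcp_rot: [180.0, -0.0, 104.3]
wrist_force: [1.7, -2.1, -1.0]
opening: 0.0146
grasp_force: 78.5
```

```bash
python3 - <<'E'
from h import *
print(bp()-[0,-182,45]);go()
p,d=camera("scene");b=cv2.resize(p[100:250,240:420],(720,600),interpolation=cv2.INTER_CUBIC)
cv2.imwrite("pics/c5.png",b[:,:,::-1])
E
```

```text
[ -1.4 106.4 162.8]
t 7.1 p [555.9  23.7 207.8] rot [180.   -0.  104.3] F [ 1.7 -2.1 -1. ] open 14.6 q [ 2.  5.  6. 91.  0. 78.]
```

View pics/c5.png

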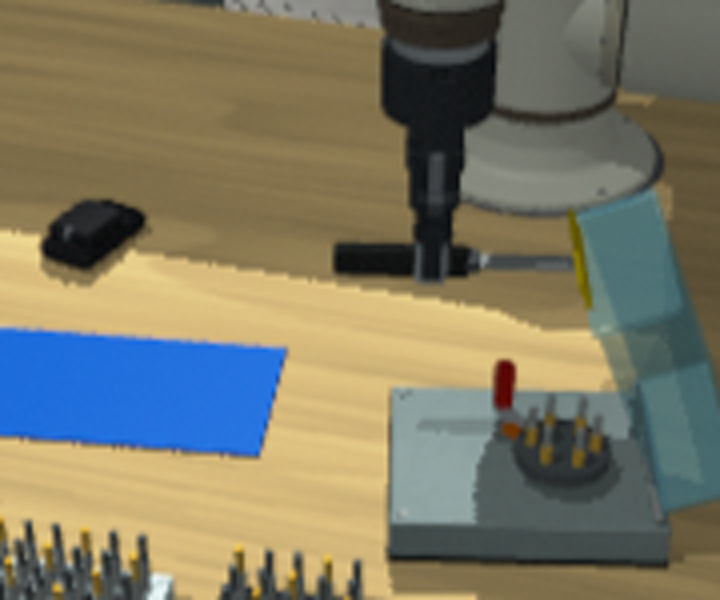

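The crop shows the cover about 70° open, with the tip on the yellow lip at (580,262) and the knob at (504,385).

Emit:
apply_moves([
  {"jaw": -1,"xyz": [16.5,0,-5.5],"twist": 0},
  {"jaw": -1,"xyz": [33,0,-9],"twist": 0},
  {"jaw": -1,"xyz": [50,0,-11],"twist": 0},
  {"jaw": -1,"xyz": [67,0,-11],"twist": 0},
  {"jaw": -1,"xyz": [86,0,-10],"twist": 0},
])

```text
time: 7.78
ee_pos: [0.5346, 0.1071, 0.2172]
tcp_rot: [-180.0, -0.0, 104.3]
wrist_force: [0.7, -0.5, -1.9]
opening: 0.0145
grasp_force: 78.5
```

Emit:
apply_moves([
  {"jaw": -1,"xyz": [3,0,0],"twist": 0},
  {"jaw": -1,"xyz": [3,0,0],"twist": 0},
  {"jaw": -1,"xyz": [-50,0,0],"twist": 0},
  {"jaw": -1,"xyz": [-100,0,0],"twist": 0},
  {"jaw": -1,"xyz": [-160,0,0],"twist": 0},
])

```text
time: 8.4
ee_pos: [0.5747, -0.0508, 0.2174]
tcp_rot: [180.0, -0.0, 104.3]
wrist_force: [0.4, 1.1, -0.3]
opening: 0.0144
grasp_force: 78.5
```

```bash
python3 - <<'E'
from h import *
print(bp()-[0,-182,45]);go((515.2,-255,70,112.7),(515.2,-255,24,112.7))
for n in("top","scene"):
    p,d=camera(n);np.savez(f"pics/{n}2.npz",p=p,d=d)
    C=cloud(n,d);a=np.radians(-PSI);v=C[...,:2]*1000-O
    bx=v[...,0]*np.cos(a)-v[...,1]*np.sin(a);by=v[...,0]*np.sin(a)+v[...,1]*np.cos(a);z=C[...,2]*1000
    hsv=cv2.cvtColor(p,cv2.COLOR_RGB2HSV);yl=(hsv[...,0]>22)&(hsv[...,0]<34)&(hsv[...,1]>180)&(abs(bx)<70)&(by>40)&(by<200)&(z>150)
    if yl.sum(): print(n,yl.sum(),by[yl].mean(),np.percentile(by[yl],[5,95]),z[yl].mean())
p=np.load("pics/scene2.npz")["p"];b=cv2.resize(p[100:250,240:420],(720,600),interpolation=cv2.INTER_CUBIC)
cv2.imwrite("pics/c6.png",b[:,:,::-1])
E
```

```text
[ -1.8  29.6 172.4]
t 8.4 p [574.7 -50.8 217.4] rot [180.   -0.  104.3] F [ 0.4  1.1 -0.3] open 14.4 q [-5.  8. 10. 92.  0. 71.]
(515.2, -255, 70, 112.7) -> [-183.2 -108.1  147.3] twist -0.147
(515.2, -255, 24, 112.7) -> [-183.2 -108.1  193.3] twist -0.147
top 100 117.90542847587066 [115.4798248  121.16940745] 220.40438492351146
scene 95 118.4474608619443 [115.62172336 121.58784887] 219.7154364423755
```

View pics/c6.png

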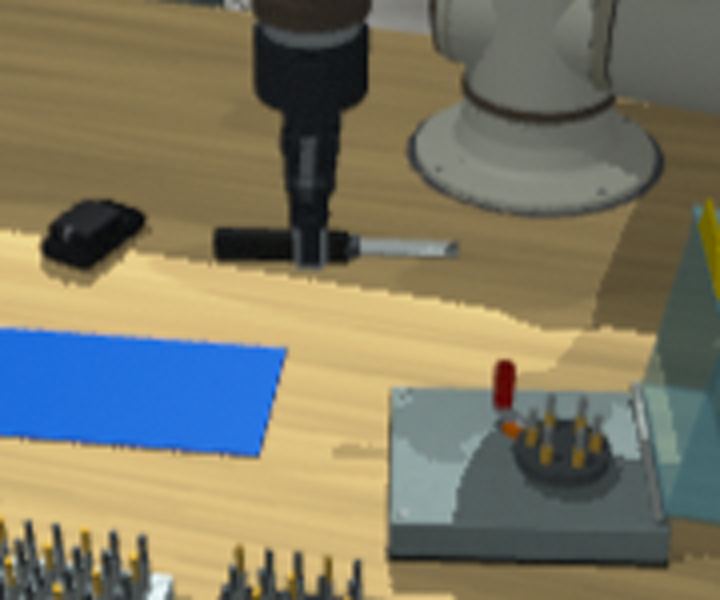

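The cover stands at about 1.73 rad, with its lip at bed y=118 and z=220, and the blade is clear of it and level. I'll take the blade back to the mat.

Emit:
apply_moves([
  {"jaw": -1,"xyz": [-183,-108,60],"twist": -0.147},
  {"jaw": -1,"xyz": [-183,-108,100],"twist": -0.147},
  {"jaw": -1,"xyz": [-183,-108,147],"twist": -0.147},
  {"jaw": -1,"xyz": [-183,-108,147],"twist": -0.147},
  {"jaw": -1,"xyz": [-183,-108,147],"twist": -0.147},
])

```text
time: 9.12
ee_pos: [0.5123, -0.2545, 0.067]
tcp_rot: [-179.8, -0.2, 112.5]
wrist_force: [0.1, 0.5, -0.2]
opening: 0.0143
grasp_force: 78.6
```

```bash
python3 - <<'E'
from h import *
go((515.2,-255,24,112.7),(515.2,-255,21,112.7))
E
```

```text
t 9.12 p [ 512.3 -254.5   67. ] rot [-179.8   -0.2  112.5] F [ 0.1  0.5 -0.2] open 14.3 q [-26.   9.  -6.  76.  -0.  41.]
(515.2, -255, 24, 112.7) -> [-1.7  2.6 42.9] twist -0.003
(515.2, -255, 21, 112.7) -> [-1.7  2.7 45.9] twist -0.003
```

Emit:
apply_moves([
  {"jaw": -1,"xyz": [0,0,25],"twist": 0},
  {"jaw": -1,"xyz": [0,0,40],"twist": 0},
  {"jaw": -1,"xyz": [0,0,46],"twist": 0},
  {"jaw": -1,"xyz": [0,0,46],"twist": 0},
  {"jaw": -1,"xyz": [0,0,46],"twist": 0},
])

```text
time: 9.75
ee_pos: [0.5154, -0.2531, 0.0253]
tcp_rot: [179.9, 0.1, 112.7]
wrist_force: [0.1, 1.0, -1.2]
opening: 0.0142
grasp_force: 78.6
```

Emit:
apply_moves([
  {"jaw": -1,"xyz": [0,0,1.5],"twist": 0},
  {"jaw": -1,"xyz": [0,0,1.5],"twist": 0},
])

```text
time: 10.0
ee_pos: [0.5149, -0.2531, 0.023]
tcp_rot: [180.0, 0.0, 112.7]
wrist_force: [-0.5, 0.1, -1.3]
opening: 0.0145
grasp_force: 78.6
```

Lowering in small steps until the wrist force shows contact.

Emit:
apply_moves([
  {"jaw": -1,"xyz": [0,0,1],"twist": 0},
  {"jaw": -1,"xyz": [0,0,2],"twist": 0},
  {"jaw": -1,"xyz": [0,0,2],"twist": 0},
  {"jaw": -1,"xyz": [0,0,2],"twist": 0},
])

```text
time: 10.5
ee_pos: [0.5148, -0.2531, 0.0208]
tcp_rot: [-180.0, -0.0, 112.7]
wrist_force: [0.3, 0.1, -0.6]
opening: 0.0142
grasp_force: 78.6
```

Emit:
apply_moves([
  {"jaw": -1,"xyz": [0,0,0.6],"twist": 0},
  {"jaw": -1,"xyz": [0,0,0.6],"twist": 0},
  {"jaw": -1,"xyz": [0,0,0.6],"twist": 0},
])

```text
time: 10.88
ee_pos: [0.5149, -0.2531, 0.0206]
tcp_rot: [180.0, 0.0, 112.7]
wrist_force: [-1.6, 0.7, 5.2]
opening: 0.014
grasp_force: 80.3
```

Contact at 5 N. I'll release slowly and rise.

Emit:
apply_moves([
  {"jaw": -0.4,"xyz": [0,0,0],"twist": 0},
  {"jaw": 0,"xyz": [0,0,0],"twist": 0},
  {"jaw": 0.6,"xyz": [0,0,0],"twist": 0},
  {"jaw": 0.6,"xyz": [0,0,0],"twist": 0},
  {"jaw": 0.6,"xyz": [0,0,0],"twist": 0},
])

```text
time: 11.5
ee_pos: [0.5149, -0.2531, 0.0201]
tcp_rot: [-180.0, -0.0, 112.7]
wrist_force: [0.2, -0.6, -0.3]
opening: 0.0682
grasp_force: 0.0
```

Emit:
apply_moves([
  {"jaw": 0.6,"xyz": [0,0,-20],"twist": 0},
  {"jaw": 0.6,"xyz": [0,0,-50],"twist": 0},
  {"jaw": 0.6,"xyz": [0,0,-100],"twist": 0},
  {"jaw": -1,"xyz": [0,0,-150],"twist": 0},
  {"jaw": -1,"xyz": [0,0,-180],"twist": 0},
])

```text
time: 12.12
ee_pos: [0.5153, -0.2533, 0.2031]
tcp_rot: [179.9, 0.1, 112.7]
wrist_force: [0.2, -0.5, 0.1]
opening: 0.0327
grasp_force: 0.0
```

```bash
python3 - <<'E'
from h import *
for n in("top","scene"):
    p,d=camera(n);np.savez(f"pics/{n}3.npz",p=p,d=d)
    C=cloud(n,d);hsv=cv2.cvtColor(p,cv2.COLOR_RGB2HSV);H,S,V=[hsv[...,i].astype(int) for i in range(3)]
    k=(abs(C[...,0]*1000-O[0])<130)&(abs(C[...,1]*1000-O[1])<130)
    a=np.radians(-PSI);M=np.array([[np.cos(a),-np.sin(a)],[np.sin(a),np.cos(a)]])
    red=big(((H<6)|(H>174))&(S>150)&(V>60)&k);pr=C[red]*1000
    v,u=np.nonzero(red);zt=pr[:,2].max();top=pr[:,2]>78
    print(n,"red",red.sum(),"zmax",zt,"bed xy of top",M@(pr[top].mean(0)[:2]-O) if top.any() else None,"rayed",M@(ray(n,[[u[pr[:,2]>78].mean(),v[pr[:,2]>78].mean()]],.085)[0,:2]*1000-O) if top.any() else None)
    org=(H>6)&(H<14)&(S>170)&(V>90)&k
    if org.any(): 
        org=big(org);q=C[org]*1000;print(" orange",org.sum(),q.mean(0),M@(q.mean(0)[:2]-O))
a=cv2.resize(np.load("pics/top3.npz")["p"][160:260,230:420],(760,400),interpolation=cv2.INTER_CUBIC)
cv2.imwrite("pics/c7.png",a[:,:,::-1])
# plan: pusher
print(bed(25,25)); go()
for dg in(-150,-100):
    t=np.radians(dg);k=np.array([25+80*np.cos(t),25+80*np.sin(t)]);tan=np.array([-np.sin(t),np.cos(t)]);print(dg,"knob bed",k,"world",bed(*k),"behind30",bed(*(k-30*tan)), "radial yaw",dg+PSI)
E
```

```text
top red 19 zmax 90.19181102322759 bed xy of top [-46.27327842 -15.47945433] rayed [-46.34604151 -15.50840238]
 orange 9 [539.57322199  87.5505745   59.01942094] [-1.38507878 -9.71002882]
scene red 40 zmax 85.80960912720255 bed xy of top [-42.40190956 -14.77145875] rayed [-39.79867738 -14.98111519]
 orange 1 [497.87024543  66.0893727   84.03984757] [-47.1150635  -20.12587897]
[556.49733185 127.73182621]
t 12.22 p [ 516.  -253.7  204.2] rot [179.8   0.3 112.7] F [-0.5  0.8 -0.4] open 17.5 q [-26.   7.   8.  90.   0.  41.]
-150 knob bed [-44.2820323 -15.       ] world [499.33951748  71.75875897] behind30 [478.34961726  93.19293936] radial yaw -135.6
-100 knob bed [ 11.10814579 -53.78462024] world [562.6348541   47.96760603] behind30 [532.72327153  45.66603519] radial yaw -85.6
```

View pics/c7.png

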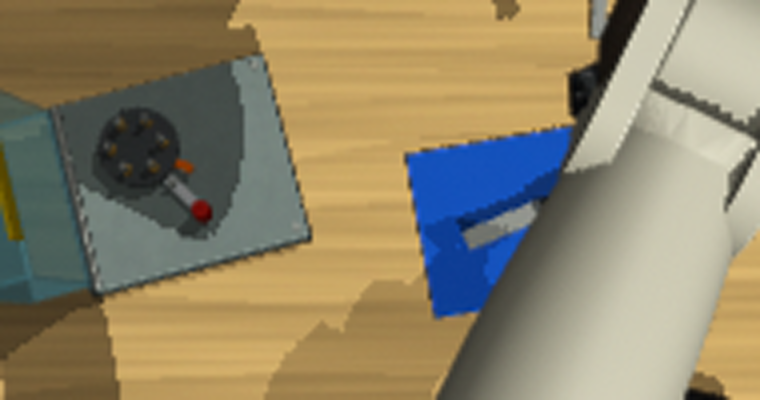

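The top crop shows the knob at (202,211), matching its home position, and the rotor at (138,148). The cover is open on the left and the blade is on the mat. I'll go in behind the knob with closed fingers.

```bash
python3 - <<'E'
from h import *
x,y=bed(-59.3,11);go((x,y,150,134.4),(x,y,75,134.4))
E
```

```text
t 12.22 p [ 516.  -253.7  204.2] rot [179.8   0.3 112.7] F [-0.5  0.8 -0.4] open 17.5 q [-26.   7.   8.  90.   0.  41.]
(np.float64(478.3274297862588), np.float64(93.20710446353905), 150, 134.4) -> [334.8  98.8  53.2] twist -0.379
(np.float64(478.3274297862588), np.float64(93.20710446353905), 75, 134.4) -> [335.1  98.5 128.1] twist -0.379
```

Emit:
apply_moves([
  {"jaw": -1,"xyz": [335,99,52],"twist": -0.379},
  {"jaw": -1,"xyz": [335,99,52],"twist": -0.379},
  {"jaw": -1,"xyz": [335,99,52],"twist": -0.379},
  {"jaw": -1,"xyz": [335,99,52],"twist": -0.379},
  {"jaw": -1,"xyz": [335,99,52],"twist": -0.379},
])

```text
time: 12.85
ee_pos: [0.4805, 0.056, 0.153]
tcp_rot: [-180.0, -0.0, 134.4]
wrist_force: [1.0, 0.8, 0.5]
opening: -0.0
grasp_force: 0.0
```

```bash
python3 - <<'E'
from h import *
x,y=bed(-59.3,11);go((x,y,150,134.4),(x,y,75,134.4))
E
```

```text
t 12.85 p [480.5  56.  153. ] rot [-180.    -0.   134.4] F [1.  0.8 0.5] open -0.0 q [  7.  -5. -10.  85.   0.  52.]
(np.float64(478.3274297862588), np.float64(93.20710446353905), 150, 134.4) -> [28.1 24.5  3. ] twist -0.0
(np.float64(478.3274297862588), np.float64(93.20710446353905), 75, 134.4) -> [28.1 24.5 78. ] twist -0.0
```

Emit:
apply_moves([
  {"jaw": -1,"xyz": [26,23,3],"twist": 0},
  {"jaw": -1,"xyz": [26,23,3],"twist": 0},
  {"jaw": -1,"xyz": [26,23,3],"twist": 0},
])

```text
time: 13.22
ee_pos: [0.4794, 0.0885, 0.1506]
tcp_rot: [-180.0, -0.0, 134.4]
wrist_force: [0.0, -1.2, -0.0]
opening: -0.0001
grasp_force: 0.0
```

```bash
python3 - <<'E'
from h import *
x,y=bed(-59.3,11);go((x,y,75,134.4))
E
```

```text
t 13.22 p [479.4  88.5 150.6] rot [-180.    -0.   134.4] F [ 0.  -1.2 -0. ] open -0.1 q [ 10.  -4. -10.  84.  -0.  56.]
(np.float64(478.3274297862588), np.float64(93.20710446353905), 75, 134.4) -> [ 4.   2.6 75.6] twist 0.0
```

Emit:
apply_moves([
  {"jaw": -1,"xyz": [3,2,0],"twist": 0},
  {"jaw": -1,"xyz": [3,2,40],"twist": 0},
  {"jaw": -1,"xyz": [3,2,75],"twist": 0},
  {"jaw": -1,"xyz": [3,2,75],"twist": 0},
  {"jaw": -1,"xyz": [3,2,75],"twist": 0},
])

```text
time: 13.85
ee_pos: [0.4795, 0.0921, 0.0776]
tcp_rot: [179.9, 0.0, 134.4]
wrist_force: [1.1, -0.2, -0.1]
opening: -0.0001
grasp_force: 0.0
```

```bash
cat >> h.py <<'E'
def arc(phi,d=19):
    t=np.radians(-150)+phi;k=np.array([25+80*np.cos(t),25+80*np.sin(t)]);tan=np.array([-np.sin(t),np.cos(t)])
    x,y=bed(*(k-d*tan));return (round(x,1),round(y,1),75,round(134.4+np.degrees(phi),1))
E
python3 - <<'E'
from h import *
print(bp());go(arc(0,22),*[arc(f) for f in(.0,.1,.2,.3,.4)])
E
```

```text
[-58.4   9.6  77.6]
t 13.85 p [479.5  92.1  77.6] rot [179.9   0.  134.4] F [ 1.1 -0.2 -0.1] open -0.1 q [ 11.  -3. -17.  76.  -0.  57.]
(np.float64(483.9), np.float64(87.5), 75, np.float64(134.4)) -> [-6.3 -0.1  2.6] twist -0.001
(np.float64(486.0), np.float64(85.3), 75, np.float64(134.4)) -> [-9.4 -0.1  2.6] twist -0.001
(np.float64(490.6), np.float64(78.5), 75, np.float64(140.1)) -> [-17.4  -1.6   2.6] twist -0.1
(np.float64(495.9), np.float64(72.2), 75, np.float64(145.9)) -> [-25.7  -2.2   2.6] twist -0.202
(np.float64(501.7), np.float64(66.4), 75, np.float64(151.6)) -> [-33.9  -2.1   2.6] twist -0.301
(np.float64(508.1), np.float64(61.2), 75, np.float64(157.3)) -> [-42.   -1.1   2.6] twist -0.4
```

Emit:
apply_moves([
  {"jaw": -1,"xyz": [-6,0,0],"twist": 0},
  {"jaw": -1,"xyz": [-10,0,0],"twist": 0},
  {"jaw": -1,"xyz": [-17.5,-1.6,0],"twist": -0.1},
  {"jaw": -1,"xyz": [-25.7,-2.2,0],"twist": -0.2},
  {"jaw": -1,"xyz": [-34,-2.1,0],"twist": -0.3},
])

```text
time: 14.48
ee_pos: [0.5016, 0.0665, 0.0768]
tcp_rot: [179.9, 0.0, 151.8]
wrist_force: [-1.3, 2.5, 0.8]
opening: 0.0001
grasp_force: 1.2
```

```bash
python3 - <<'E'
from h import *
print(bp());go(*[arc(f) for f in(.3,.4,.5,.6,.65)])
p,d=camera("scene");b=cv2.resize(p[130:250,280:420],(700,600),interpolation=cv2.INTER_CUBIC)
cv2.imwrite("pics/c8.png",b[:,:,::-1])
E
```

```text
[-43.4 -20.6  76.8]
t 14.47 p [501.6  66.5  76.8] rot [179.9   0.  151.8] F [-1.3  2.5  0.8] open 0.1 q [  8.  -1. -15.  76.   0.  36.]
(np.float64(501.7), np.float64(66.4), 75, np.float64(151.6)) -> [-0.1 -0.1  1.8] twist 0.003
(np.float64(508.1), np.float64(61.2), 75, np.float64(157.3)) -> [-8.2 -1.7  1.8] twist -0.096
(np.float64(515.0), np.float64(56.7), 75, np.float64(163.0)) -> [-16.4  -2.4   1.8] twist -0.196
(np.float64(522.3), np.float64(53.0), 75, np.float64(168.8)) -> [-24.6  -2.2   1.8] twist -0.297
(np.float64(526.1), np.float64(51.3), 75, np.float64(171.6)) -> [-28.8  -1.9   1.8] twist -0.346
```

View pics/c8.png

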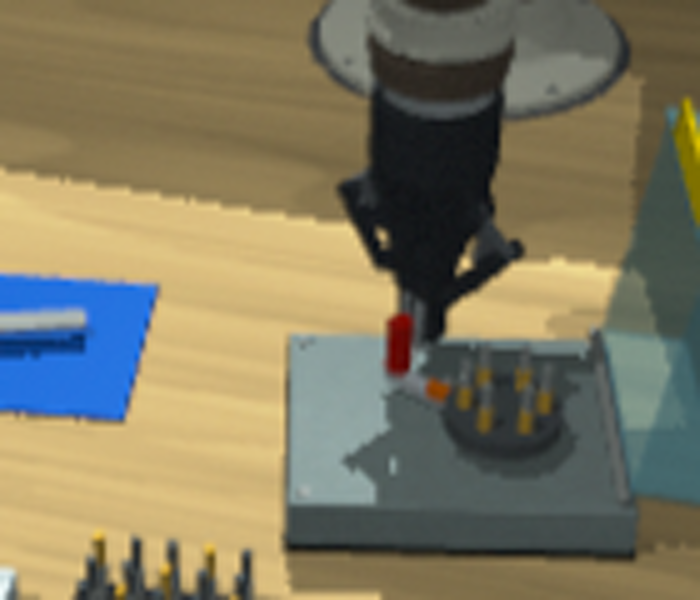

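The closed fingertips are behind the knob at (400,345) and pushing the lever with about 2.8 N. The linkage is clear above the cutters at (520,360). I'll continue to 0.65 rad.

Emit:
apply_moves([
  {"jaw": -1,"xyz": [-8.2,-1.7,0],"twist": -0.1},
  {"jaw": -1,"xyz": [-16.4,-2.4,0],"twist": -0.2},
  {"jaw": -1,"xyz": [-24.6,-2.2,0],"twist": -0.3},
  {"jaw": -1,"xyz": [-28.8,-1.9,0],"twist": -0.35},
  {"jaw": -1,"xyz": [-28.8,-1.9,0],"twist": -0.35},
])

```text
time: 15.15
ee_pos: [0.5256, 0.0513, 0.0764]
tcp_rot: [180.0, -0.0, 171.5]
wrist_force: [-3.2, 1.3, 1.6]
opening: -0.0002
grasp_force: 1.3
```

```bash
cat >> h.py <<'E'
def push():
    f=sensors.get_obs()
    R=Ro.from_euler("xyz",f["tcp_rot"],degrees=True);print(bp(),"tool F",R.inv().apply(f["wrist_force"]).round(1))
E
python3 - <<'E'
from h import *
push();go(*[arc(f) for f in(.65,.67,.69,.71,.73,.75)])
E
```

```text
[-23.9 -41.3  76.4] tool F [ 3.4  0.8 -1.6]
t 15.15 p [525.6  51.3  76.4] rot [180.   -0.  171.5] F [-3.2  1.3  1.6] open -0.2 q [  6.   2. -12.  76.   0.  14.]
(np.float64(526.1), np.float64(51.3), 75, np.float64(171.6)) -> [-0.5  0.   1.4] twist -0.001
(np.float64(527.6), np.float64(50.7), 75, np.float64(172.8)) -> [-2.  -0.3  1.4] twist -0.022
(np.float64(529.1), np.float64(50.2), 75, np.float64(173.9)) -> [-3.6 -0.6  1.4] twist -0.041
(np.float64(530.7), np.float64(49.7), 75, np.float64(175.1)) -> [-5.2 -0.9  1.4] twist -0.062
(np.float64(532.3), np.float64(49.2), 75, np.float64(176.2)) -> [-6.9 -1.1  1.4] twist -0.081
(np.float64(533.8), np.float64(48.7), 75, np.float64(177.4)) -> [-8.5 -1.4  1.4] twist -0.102
```

Emit:
apply_moves([
  {"jaw": -1,"xyz": [-3.2,-0.6,0],"twist": -0.04},
  {"jaw": -1,"xyz": [-6,-1.1,0],"twist": -0.08},
  {"jaw": -1,"xyz": [-6,-1.1,0],"twist": -0.08},
])

```text
time: 15.52
ee_pos: [0.5312, 0.0494, 0.0764]
tcp_rot: [180.0, -0.0, 176.1]
wrist_force: [-2.6, 1.7, 2.5]
opening: -0.0002
grasp_force: 1.4
```

Emit:
apply_moves([
  {"jaw": -1,"xyz": [-1.6,-0.3,0],"twist": -0.02},
  {"jaw": -1,"xyz": [-1.6,-0.3,0],"twist": -0.02},
  {"jaw": -1,"xyz": [-1.6,-0.3,0],"twist": -0.02},
])

```text
time: 15.9
ee_pos: [0.5329, 0.0488, 0.0763]
tcp_rot: [-180.0, 0.0, 177.3]
wrist_force: [-3.5, -0.3, 1.8]
opening: 0.0003
grasp_force: 1.6
```

```bash
python3 -c "
from h import *
push();go(*[arc(f) for f in(.75,.77)])"
```

```text
[-17.4 -45.6  76.3] tool F [ 3.5 -0.5 -1.8]
t 15.9 p [532.9  48.8  76.3] rot [-180.     0.   177.3] F [-3.5 -0.3  1.8] open 0.3 q [  5.   3. -11.  76.  -0.   8.]
(np.float64(533.8), np.float64(48.7), 75, np.float64(177.4)) -> [-0.9 -0.1  1.3] twist -0.001
(np.float64(535.4), np.float64(48.3), 75, np.float64(178.5)) -> [-2.5 -0.4  1.3] twist -0.02
```

Emit:
apply_moves([
  {"jaw": -1,"xyz": [-1.6,-0.4,0],"twist": -0.02},
  {"jaw": -1,"xyz": [-3.2,-0.7,0],"twist": -0.04},
  {"jaw": -1,"xyz": [-3.2,-0.7,0],"twist": -0.04},
])

```text
time: 16.27
ee_pos: [0.5362, 0.048, 0.0761]
tcp_rot: [-180.0, -0.0, 179.7]
wrist_force: [-4.0, -0.0, 1.0]
opening: -0.0001
grasp_force: 1.6
```

Emit:
apply_moves([
  {"jaw": -1,"xyz": [-1.6,-0.4,0],"twist": -0.02},
  {"jaw": -1,"xyz": [-3.2,-0.7,0],"twist": -0.04},
  {"jaw": -1,"xyz": [-3.2,-0.7,0],"twist": -0.04},
])

```text
time: 16.65
ee_pos: [0.5395, 0.0473, 0.0762]
tcp_rot: [-180.0, 0.0, -178.0]
wrist_force: [-4.0, -0.7, 2.4]
opening: -0.0001
grasp_force: 1.7
```

Emit:
apply_moves([
  {"jaw": -1,"xyz": [-1.6,-0.4,0],"twist": -0.02},
  {"jaw": -1,"xyz": [-3.2,-0.7,0],"twist": -0.04},
  {"jaw": -1,"xyz": [-3.2,-0.7,0],"twist": -0.04},
])

```text
time: 17.02
ee_pos: [0.5427, 0.0467, 0.0762]
tcp_rot: [180.0, 0.0, -175.7]
wrist_force: [-3.5, 0.3, 2.3]
opening: 0.0001
grasp_force: 1.7
```

Emit:
apply_moves([
  {"jaw": -1,"xyz": [-1.6,-0.4,0],"twist": -0.02},
  {"jaw": -1,"xyz": [-3.2,-0.7,0],"twist": -0.04},
  {"jaw": -1,"xyz": [-3.2,-0.7,0],"twist": -0.04},
])

```text
time: 17.4
ee_pos: [0.5459, 0.0463, 0.0761]
tcp_rot: [180.0, -0.0, -173.4]
wrist_force: [-3.2, -0.0, 2.3]
opening: 0.0001
grasp_force: 1.7
```

Emit:
apply_moves([
  {"jaw": -1,"xyz": [-1.6,-0.4,0],"twist": -0.02},
  {"jaw": -1,"xyz": [-3.2,-0.7,0],"twist": -0.04},
  {"jaw": -1,"xyz": [-3.2,-0.7,0],"twist": -0.04},
])

```text
time: 17.77
ee_pos: [0.5491, 0.0459, 0.0761]
tcp_rot: [180.0, -0.0, -171.1]
wrist_force: [-3.4, 0.0, 2.2]
opening: -0.0001
grasp_force: 1.8
```

```bash
python3 -c "
from h import *
push();go(*[arc(f) for f in(.9,.94,.98)])"
```

```text
[ -2.5 -52.4  76.1] tool F [ 3.4  0.5 -2.2]
t 17.77 p [549.1  45.9  76.1] rot [ 180.    -0.  -171.1] F [-3.4  0.   2.2] open -0.1 q [ 5.  5. -9. 76.  0. -4.]
(np.float64(545.9), np.float64(46.2), 75, np.float64(186.0)) -> [3.2 0.8 1.1] twist 0.05
(np.float64(549.2), np.float64(45.8), 75, np.float64(188.3)) -> [-0.  -0.1  1.1] twist 0.01
(np.float64(552.5), np.float64(45.6), 75, np.float64(190.5)) -> [-3.3 -0.9  1.1] twist -0.029
```

Emit:
apply_moves([
  {"jaw": -1,"xyz": [-1.6,-0.4,0],"twist": -0.02},
  {"jaw": -1,"xyz": [-3.2,-0.8,0],"twist": -0.04},
  {"jaw": -1,"xyz": [-3.2,-0.8,0],"twist": -0.04},
])

```text
time: 18.15
ee_pos: [0.5524, 0.0457, 0.0761]
tcp_rot: [180.0, -0.0, -168.8]
wrist_force: [-3.2, 0.8, 2.0]
opening: 0.0
grasp_force: 1.8
```

Emit:
apply_moves([
  {"jaw": -1,"xyz": [-1.6,-0.4,0],"twist": -0.02},
  {"jaw": -1,"xyz": [-3.2,-0.8,0],"twist": -0.04},
  {"jaw": -1,"xyz": [-3.2,-0.8,0],"twist": -0.04},
])

```text
time: 18.52
ee_pos: [0.5557, 0.0455, 0.0761]
tcp_rot: [180.0, -0.0, -166.6]
wrist_force: [-3.9, 0.7, 1.3]
opening: 0.0004
grasp_force: 1.8
```

Emit:
apply_moves([
  {"jaw": -1,"xyz": [-1.6,-0.4,0],"twist": -0.02},
  {"jaw": -1,"xyz": [-3.2,-0.8,0],"twist": -0.04},
  {"jaw": -1,"xyz": [-3.2,-0.8,0],"twist": -0.04},
])

```text
time: 18.9
ee_pos: [0.5589, 0.0455, 0.076]
tcp_rot: [180.0, -0.0, -164.3]
wrist_force: [-4.6, 2.0, 1.2]
opening: 0.0
grasp_force: 1.9
```

Emit:
apply_moves([
  {"jaw": -1,"xyz": [-1.2,-0.3,0],"twist": -0.015},
  {"jaw": -1,"xyz": [-2.4,-0.6,0],"twist": -0.03},
  {"jaw": -1,"xyz": [-2.4,-0.6,0],"twist": -0.03},
])

```text
time: 19.27
ee_pos: [0.5613, 0.0455, 0.076]
tcp_rot: [180.0, -0.0, -162.6]
wrist_force: [-4.5, 2.5, -0.2]
opening: -0.0001
grasp_force: 1.9
```

Emit:
apply_moves([
  {"jaw": -1,"xyz": [-1.2,-0.3,0],"twist": -0.015},
  {"jaw": -1,"xyz": [-2.4,-0.6,0],"twist": -0.03},
  {"jaw": -1,"xyz": [-2.4,-0.6,0],"twist": -0.03},
])

```text
time: 19.65
ee_pos: [0.5632, 0.0456, 0.076]
tcp_rot: [180.0, -0.1, -160.9]
wrist_force: [-7.9, 1.3, 2.2]
opening: 0.0
grasp_force: 3.4
```

```bash
python3 - <<'E'
from h import *
push();go(*[arc(f) for f in(1.1,1.15)])
p,d=camera("scene");b=cv2.resize(p[130:250,280:420],(700,600),interpolation=cv2.INTER_CUBIC)
cv2.imwrite("pics/c9.png",b[:,:,::-1])
E
```

```text
[ 11.1 -56.3  76. ] tool F [ 7.   3.9 -2.2]
t 19.65 p [563.2  45.6  76. ] rot [ 1.800e+02 -1.000e-01 -1.609e+02] F [-7.9  1.3  2.2] open 0.0 q [  5.   7.  -6.  76.  -0. -15.]
(np.float64(562.3), np.float64(45.7), 75, np.float64(197.4)) -> [0.8 0.4 1. ] twist 0.03
(np.float64(566.4), np.float64(46.1), 75, np.float64(200.3)) -> [-3.2 -0.5  1. ] twist -0.02
```

View pics/c9.png

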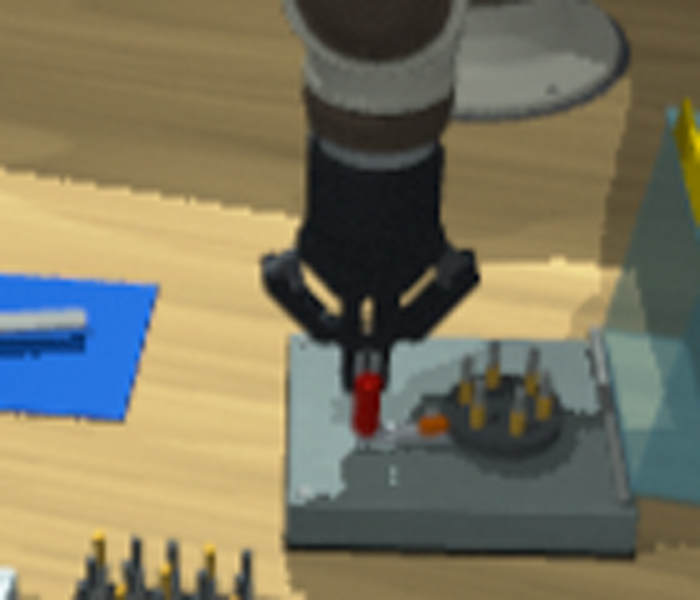

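The fingers are still square on the knob at (367,405), and the orange tooth has been carried along to (433,425). The force jumped from 5 to 8 N, so the stop seems reached at about 1.11 rad. I'll press a little further to confirm.

Emit:
apply_moves([
  {"jaw": -1,"xyz": [-1,-0.2,0],"twist": 0},
  {"jaw": -1,"xyz": [-1,-0.2,0],"twist": 0},
])

```text
time: 19.95
ee_pos: [0.5636, 0.0456, 0.0759]
tcp_rot: [180.0, -0.2, -160.9]
wrist_force: [-11.3, 0.2, 4.9]
opening: -0.0001
grasp_force: 5.2
```

Emit:
apply_moves([
  {"jaw": -1,"xyz": [-1.3,0,0],"twist": 0},
  {"jaw": -1,"xyz": [-1.3,0,0],"twist": 0},
  {"jaw": -1,"xyz": [-1.3,0,0],"twist": 0},
  {"jaw": -1,"xyz": [-1.3,0,0],"twist": 0},
  {"jaw": -1,"xyz": [-1.3,0,0],"twist": 0},
])

```text
time: 20.58
ee_pos: [0.5639, 0.0457, 0.0759]
tcp_rot: [180.0, -0.3, -160.9]
wrist_force: [-15.9, -1.8, 7.0]
opening: 0.0003
grasp_force: 7.8
```

```bash
python3 -c "
from h import *
push();go(*[arc(f) for f in(1.0,.85,.7,.55,.4)])"
```

```text
[ 11.8 -56.3  75.9] tool F [15.6  3.5 -6.9]
t 20.57 p [563.9  45.7  75.9] rot [ 180.    -0.3 -160.9] F [-15.9  -1.8   7. ] open 0.3 q [  5.   8.  -6.  77.  -0. -14.]
(np.float64(554.1), np.float64(45.5), 75, np.float64(191.7)) -> [9.3 3.1 0.9] twist 0.129
(np.float64(541.9), np.float64(46.8), 75, np.float64(183.1)) -> [20.4  8.3  1. ] twist 0.279
(np.float64(529.9), np.float64(49.9), 75, np.float64(174.5)) -> [30.8 15.1  1. ] twist 0.429
(np.float64(518.6), np.float64(54.8), 75, np.float64(165.9)) -> [39.8 23.5  1.1] twist 0.58
(np.float64(508.1), np.float64(61.2), 75, np.float64(157.3)) -> [47.7 32.9  1.1] twist 0.73
```

The lever was pressed firmly at 16 N against the stop and held. I'll guide it back along the arc.

Emit:
apply_moves([
  {"jaw": -1,"xyz": [11,3.3,0],"twist": 0.13},
  {"jaw": -1,"xyz": [22,8.5,0],"twist": 0.28},
  {"jaw": -1,"xyz": [32.5,15.3,0],"twist": 0.43},
  {"jaw": -1,"xyz": [41.5,23.7,0],"twist": 0.58},
  {"jaw": -1,"xyz": [49.3,33,0],"twist": 0.73},
])

```text
time: 21.2
ee_pos: [0.5086, 0.0609, 0.0761]
tcp_rot: [-180.0, 0.1, 157.0]
wrist_force: [-2.2, 0.8, -0.7]
opening: 0.0003
grasp_force: 0.9
```

```bash
python3 -c "
from h import *
push();go(*[arc(f) for f in(.4,.25,.1,0)],arc(0,32))"
```

```text
[-38.  -27.8  76.1] tool F [ 2.3 -0.1  0.7]
t 21.2 p [508.6  60.9  76.1] rot [-1.80e+02  1.00e-01  1.57e+02] F [-2.2  0.8 -0.7] open 0.3 q [  7.   0. -14.  76.  -0.  30.]
(np.float64(508.1), np.float64(61.2), 75, np.float64(157.3)) -> [0.6 0.1 1.1] twist -0.006
(np.float64(498.7), np.float64(69.2), 75, np.float64(148.7)) -> [12.4  3.8  1.1] twist 0.144
(np.float64(490.6), np.float64(78.5), 75, np.float64(140.1)) -> [23.4  9.2  1.1] twist 0.295
(np.float64(486.0), np.float64(85.3), 75, np.float64(134.4)) -> [30.3 13.6  1.1] twist 0.394
(np.float64(477.0), np.float64(94.6), 75, np.float64(134.4)) -> [42.3 18.7  1.1] twist 0.394
```

Emit:
apply_moves([
  {"jaw": -1,"xyz": [12.2,3.8,0],"twist": 0.145},
  {"jaw": -1,"xyz": [23,9.2,0],"twist": 0.295},
  {"jaw": -1,"xyz": [30,13.6,0],"twist": 0.394},
  {"jaw": -1,"xyz": [42,18.7,0],"twist": 0.394},
  {"jaw": -1,"xyz": [42,18.7,0],"twist": 0.394},
])

```text
time: 21.82
ee_pos: [0.4771, 0.0951, 0.0764]
tcp_rot: [180.0, 0.0, 134.9]
wrist_force: [0.8, -0.7, 0.0]
opening: 0.0002
grasp_force: 0.0
```

Emit:
apply_moves([
  {"jaw": -1,"xyz": [0,0,-50],"twist": 0},
  {"jaw": -1,"xyz": [0,0,-100],"twist": 0},
  {"jaw": -1,"xyz": [0,0,-150],"twist": 0},
  {"jaw": -1,"xyz": [0,0,-150],"twist": 0},
])

```text
time: 22.32
ee_pos: [0.4789, 0.0947, 0.2304]
tcp_rot: [179.7, 0.2, 134.8]
wrist_force: [0.4, -0.3, -0.6]
opening: 0.0004
grasp_force: 0.0
```

```bash
python3 -c "
from h import *
go((330,-200,230,134.4))"
```

```text
t 22.32 p [478.9  94.7 230.4] rot [179.7   0.2 134.8] F [ 0.4 -0.3 -0.6] open 0.4 q [11. -4. -1. 93. -0. 56.]
(330, -200, 230, 134.4) -> [-104.  -313.4   -1. ] twist 0.007
```

Emit:
apply_moves([
  {"jaw": -1,"xyz": [-104,-313,0],"twist": 0},
  {"jaw": -1,"xyz": [-104,-313,0],"twist": 0},
  {"jaw": -1,"xyz": [-104,-313,0],"twist": 0},
  {"jaw": -1,"xyz": [-104,-313,0],"twist": 0},
  {"jaw": -1,"xyz": [-104,-313,0],"twist": 0},
])

```text
time: 22.95
ee_pos: [0.3347, -0.1858, 0.2256]
tcp_rot: [-180.0, 0.0, 134.8]
wrist_force: [0.9, -0.7, -0.7]
opening: -0.0
grasp_force: 0.0
```

```bash
python3 - <<'E'
from h import *
p,d=camera("top");q,_=camera("scene")
C=cloud("top",d);hsv=cv2.cvtColor(p,cv2.COLOR_RGB2HSV);H,S,V=[hsv[...,i].astype(int) for i in range(3)]
a=np.radians(-PSI);M=np.array([[np.cos(a),-np.sin(a)],[np.sin(a),np.cos(a)]])
k=(abs(C[...,0]*1000-O[0])<110)&(abs(C[...,1]*1000-O[1])<110)
red=big(((H<6)|(H>174))&(S>150)&(V>60)&k);o=big((H>6)&(H<14)&(S>150)&(V>80)&k)
for n,m,z in(("knob",red,.08),("tooth",o,.057)):
    v,u=np.nonzero(m);b=M@(ray("top",np.c_[u,v],z)[:,:2].mean(0)*1000-O)-25;print(n,m.sum(),b+25,"ang",np.degrees(np.arctan2(b[1],b[0])))
A=cv2.resize(p[150:260,220:430],(756,396),interpolation=cv2.INTER_CUBIC);B=cv2.resize(q[120:260,90:510],(600,200),interpolation=cv2.INTER_AREA)
cv2.imwrite("pics/c10.png",np.vstack([A,np.pad(B,((0,0),(0,156),(0,0)))])[:,:,::-1])
E
```

```text
knob 23 [-47.28082299 -16.20054513] ang -150.31657501674553
tooth 9 [ 33.87807332 -15.4598374 ] ang -77.62377499873215
```

View pics/c10.png

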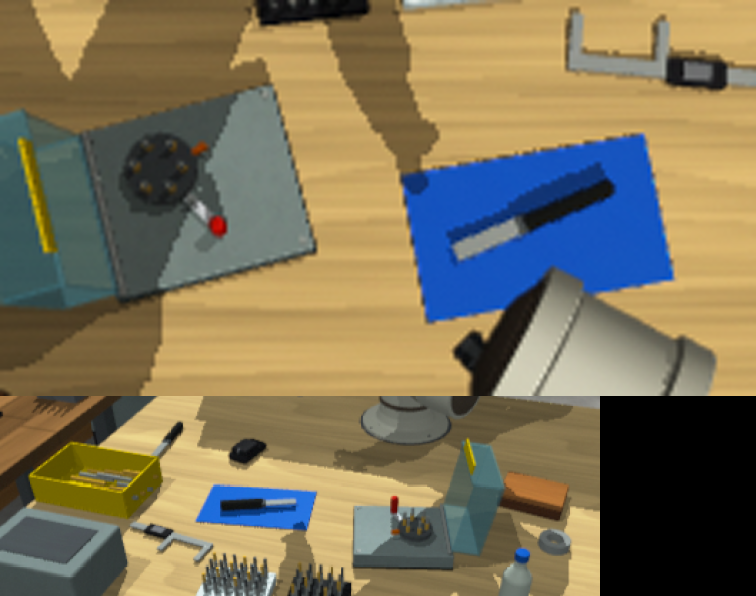

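The cover stands open, the blade lies on the mat at (530,220), and the knob is back home at (218,226), bearing -150°. The tooth has advanced to -78° at (200,150), and nothing else has moved. Handing in.

```bash
python3 -c "
from workcell import bot
print(bot.job_done())"
```

```text
the job is handed in; nothing more can be done
None
```

The job is handed in at about 23 s of the 69 s allowed, with no verdict returned: the cover stands open at about 1.73 rad, the blade is back on the mat, and the lever was pressed at 16 N on its stop (about 1.11 rad) and is back home with the rotor advanced.

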